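# Set the band on a cigar in the bench press

### The arm

A 6-joint arm with a two-finger parallel gripper is mounted at the origin on the work surface. World frame = base frame: x ahead of the robot, y to its left, z up, the work surface at z = 0. Lengths are in m, angles in rad, forces in N, time in s.
With the tool pointing down it reaches from about 0.3 to 0.875 m from the base axis. Payload 6.4 kg.
Tool frame: the origin (TCP) lies midway between the tips of the shut fingers; the grasp point (between the pads) lies 19 mm behind it; z points along the fingers, y is the line along which they close (so a half turn about z gives the same grasp; the last joint's range is limited). The gripper opens to 85 mm and grips with 20 to 120 N. Pads are 22 mm wide; open, the fingers measure 114 mm over their backs; the gripper's body (76 mm by 85 mm) begins 54 mm behind the grasp point. The pads swing forward as they close: fully open they stand 13 mm farther back than shut.
Start: joints at [-1.371, 0.181, 1.607, -0, 1.354, -0.206], TCP at [0.227, -0.528, 0.207] pointing down, gripper open.
Joint ranges: [-2.99, 2.99], [-0.89, 2.07], [0.3, 2.58], [-1.14, 4.28], [0, 2.63], [-3.12, 3.12]. Speed limits (rad/s): [2.57, 2.57, 3.01, 3.14, 3.14, 3.14].

### API

Orientations are given as a unit quaternion [w, x, y, z].
In Python, from bench import status, camera, ctrl gives the robot as it stands. The module is installed in compiled form; this text tells all that it offers.
- The arm moves only by the shell command python3 -m handwheel 'ROWS'. ROWS is JSON, a list that holds one entry, the list of rows, each a list of 7 numbers: the opening, from -1 (shut) to 1 (fully open), then the shift along the tool's x, y, z in cm, then the turn, a rotation vector about the tool's x, y, z in degrees. A call has 1 to 10 rows; each row is the pose to reach, as a shift and turn from the pose commanded when the call began, along the tool's axes at that moment; what a row does not reach only later rows make up. A row lasts 1/8 s, in which the tool goes at most 62.5 mm and 10.7 degrees, less where a joint would pass 70% of its speed; a pose out of reach is approached as far as the arm can. A call with a gripper value outside its range is refused whole. The fingers move at their own pace and stop on an object; the grip force is fixed at half the most. Time passes only in rows, so rows that repeat a pose let the fingers close. It gives the time, the measured TCP pose, the force, the opening and the grip force at its end, in the units of the state.
- status.get_obs(): the state, without advancing time (a new reading comes with each control period).
- camera(name): name is "scene" or "top" or "wrist"; returns a dict with "frame" (384x512x3 uint8, blue, green, red), "depth" (384x512 float32, m along the optical axis (not along the pixel's ray), 0 where there is no reading), "fx", "fy", "cx", "cy" (pixels), "extrinsics" (4x4, takes a point from camera to world coordinates); the wrist camera has in their place "hand_eye" (4x4, takes a point from camera to tool coordinates, whose origin is the TCP and whose axes are the flange's). Camera axes: x right, y down, z forward; pixel columns grow to the right and rows downward; lengths in m; the calibration is good to about 2 mm. A picture is of the moment at which its call begins: read the wrist's pose just before it.
- ctrl.hand_in(): hands the job in; it is judged then, once.
The state is a dict: "time_s": time; "q": joint angles; "dq": joint speeds; "joint_efforts": joint torques, N m; "eef_pos": TCP position; "eef_rot": TCP orientation; "wrist_force": force on the tool from outside, world axes, zero at the start; "torque": the same for the moment, N m; "opening": opening from 0.0 (shut) to 1.0 (fully open); "grasp_force": force on a finger pad.
Only numpy, scipy, OpenCV 4.12 (cv2) and the standard library are available. Lean on these libraries where they do the work, as an engineer would, in place of code of your own. Each camera call takes 0.05 s, during which the arm holds its last target. There are 200 camera calls.

### The job

The cigar in the bench press has a freshly glued band: start the dwell timer by pushing its wide round button fully down and letting it come right back up (the look-alike counter box with the narrow button must not be pressed). Then push the press's wooden handle down with the fingertips until the lever is level, its top flush with the tops of the two gauge posts and not well below them, where it would crush the cigar, hold it there for three seconds and finish while still holding it there against its spring. Leave everything else on the bench where it is.

Things in the scene. Friction and masses are not known exactly. Their poses are not given: they have to be found in the camera images.
- handle_top (a point): Centre of the top face of the lever's wooden handle, a pad 60 mm along the lever x 56 mm across x 24 mm thick at its free end; 215 mm from the pivot along the lever, 12 mm above its centre line. x points along the lever towards the pivot, z out of the top face. At rest the lever slopes up to the handle (top about 225 mm over the bench); when level the handle's top is at 132 mm.
- pivot (a point): The lever's hinge axis, in the middle of the press, 120 mm above the bench. Axes of the fixed press: x points from the handle's side to the hinge, y along the hinge axis, z up. Two grey cheeks 140 mm tall stand beside it; the steel lever arm from here to the handle is 24 mm wide, 20 mm deep.
- press: The fixed grey press; origin on the bench under the pivot, axes as the pivot's. Base 220 x 100 mm, from x -175 to +45 mm. Two square steel gauge posts (12 mm) stand at x -130 mm, 28 mm to either side, tops 130 mm above the bench: the level lever's top face is flush with them. A banded cigar lies across it in a cradle under the lever's rubber foot.
- lever (a joint): Angle of the press lever in rad: 0 at rest (raised 0.45 rad above level), grows as the handle is pushed down, 0.45 = level, 0.65 = hard stop. A spring pushes it back up at all times: about 1 to 3 N at the handle to start it moving, rising evenly to about 8 to 10 N at level.
- timer_button_top (a point): Centre of the top of the dwell timer's wide push button, black, 40 mm across, on top of a grey box 100 x 90 mm, 50 mm tall, with a round white dial on two sides. It is pressed straight down.
- timer_button (a joint): How far the timer's button is pressed, in m: 0 up, 0.007 fully down. Fully down takes 5 N; a spring returns it.
- counter_button_top (a point): Centre of the top of the band counter's narrow push button, black, 20 mm across, on a grey box of the same size as the timer's, with an oblong white window on two sides. Not to be pressed. The timer and the counter may stand on either side of the press.
- counter_button (a joint): How far the counter's button is pressed, in m: 0 up, 0.007 fully down. Not to be pressed.
- glue_jar: Bystander, to be left where it is: closed glue jar, 60 mm across, 75 mm tall. Origin at the centre of its underside.
- bundle: Bystander, to be left where it is: stacked bundle of cigars, 140 x 114 mm, 52 mm tall. Origin at the centre of its underside.
- gauge: Bystander, to be left where it is: wooden ring gauge, a flat plate 50 x 120 mm with three holes, 10 mm thick. Origin at the centre of its underside.
- blade: Bystander, to be left where it is: round steel leaf blade, 110 mm across, with a wooden bar grip, 10 mm thick, lying flat. Origin at the centre of its underside.
- single: Bystander, to be left where it is: one loose cigar lying flat, 140 mm long, 19 mm thick. Origin at the centre of its underside.
- bowl: Bystander, to be left where it is: white ceramic bowl, 110 mm across, 45 mm tall. Origin at the centre of its underside.
- mould: Bystander, to be left where it is: flat wooden cigar mould, 110 x 260 mm, 35 mm tall. Origin at the centre of its underside.
Mind the look-alikes: they are no part of the job. Leave any red look-alike of the part that bears timer_button_top alone.

How it is judged:
On the way, in this order (a step that is already met when the one before it is completed fails the run):
1. the timer's button is pushed fully down (value of joint timer_button above 0.0058 m), for 0.05 s.
2. the timer's button is let back up (value of joint timer_button below 0.0015 m), for 0.1 s.
3. the lever is held level by the fingertips for three seconds (value of joint lever between 0.39 and 0.51 rad and contact force between lever and the fingers above 3 N), for 2.8 s.
At the end, for the whole second after the job is handed in: The program ends with the fingers pressing on the lever (more than 3 N), the lever at rest within 0.06 rad of level (joint 0.39 to 0.51) and the timer's button up (all of step 3 and value of joint timer_button below 0.0015 m and velocity of joint lever between -0.1 and 0.1 rad/s); the arm keeps its last pose, push and grip.
It fails at once if the lever is pressed far below level (joint beyond 0.56), crushing the cigar (value of joint lever above 0.56 rad).
It fails at once if the counter's button is pressed (value of joint counter_button above 0.003 m).
It fails at once if a bystander on the bench is moved by more than 30 mm (distance of any of glue_jar, bundle, gauge, blade, single, bowl, mould from where it was at the start of the episode above 0.03 m).
It also fails if it takes over 56 s, if anything falls off the work surface, if the arm or the gripper's body presses on something with over 40 N, if the wrist force passes 120 N, or if a joint passes its speed limit or range.

## Working session

There is one attempt and no reset: what is moved stays moved. The work goes in short steps, Python scripts to look and compute and a shell command to move; the robot and the scene stay as the last step left them, time stands still between calls to the robot, and variables do not carry over. Pictures are saved under pics/ and viewed, at most 10 in all, crops included, and the job is handed in when it is done.

```bash
mkdir -p pics; cat > h.py <<'E'
import numpy as np, cv2
from bench import status, camera, ctrl
from scipy.spatial.transform import Rotation as R
def pt(c,u,v,T=None):
    d=np.median(c['depth'][v-1:v+2,u-1:u+2]); T=c['extrinsics'] if T is None else T
    return (np.array(T)@[(u-c['cx'])*d/c['fx'],(v-c['cy'])*d/c['fy'],d,1])[:3]
E
python3 - <<'E'
from h import *
import pickle
o=status.get_obs();print({k:np.round(v,3) for k,v in o.items()})
for n in('top','scene'):
    c=camera(n);pickle.dump(c,open(n+'.pkl','wb'));cv2.imwrite(f'pics/{n}.png',cv2.resize(c['frame'],(800,600)))
E
```

```text
{'time_s': np.float64(0.0), 'q': array([-1.371,  0.182,  1.608, -0.   ,  1.354, -0.206]), 'dq': array([-0.001, -0.001, -0.   ,  0.   , -0.001, -0.001]), 'joint_efforts': array([-0.0000e+00, -4.4487e+01, -3.5134e+01, -0.0000e+00,  9.0000e-03,
        0.0000e+00]), 'eef_pos': array([ 0.227, -0.528,  0.206]), 'eef_rot': array([-0.001,  0.979,  0.202, -0.   ]), 'wrist_force': array([ 0.729, -0.699, -0.347]), 'torque': array([ 0.044,  0.075, -0.032]), 'grasp_force': np.float64(0.0), 'opening': np.float64(0.997)}
```

View pics/top.png

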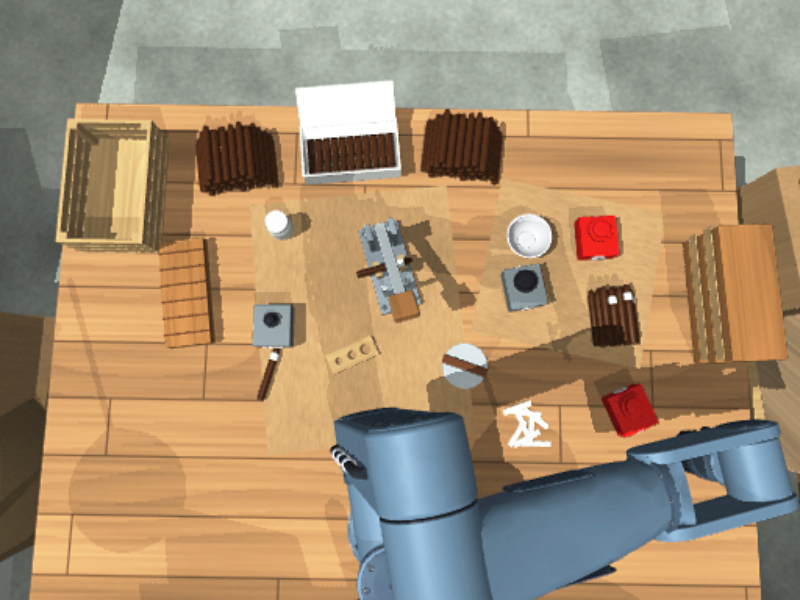

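View pics/scene.png

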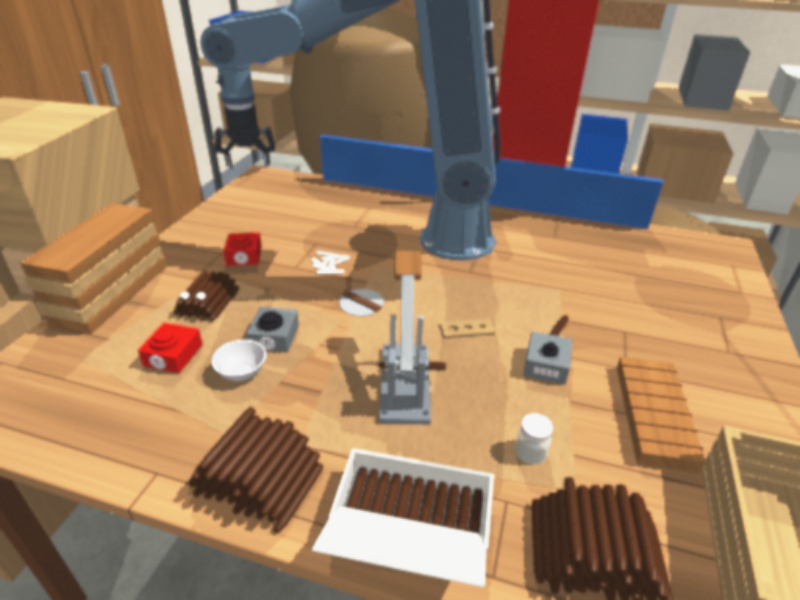

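The top view shows the timer (grey box, wide button) at (526,280). The counter, with its oblong window, is at (272,320). The handle is at (404,305) and the press hinge near (381,230). The scene view shows the timer's round dial.

```bash
python3 - <<'E'
from h import *
import pickle
c=pickle.load(open('top.pkl','rb'));s=.64
for n,u,v in[('btn',526,280),('box',510,300),('handle',404,305),('lever1',396,280),('lever2',386,250),('bowl',530,218),('blade',465,365),('gl',366,228),('gr',396,222)]:
    print(n,pt(c,round(u*s),round(v*s)).round(3))
# segment black button & handle by height
d=c['depth'];v,u=np.mgrid[:384,:512];T=np.array(c['extrinsics'])
P=np.stack([(u-c['cx'])*d/c['fx'],(v-c['cy'])*d/c['fy'],d,np.ones_like(d)],-1)@T.T
B=pt(c,337,179)
m=(np.hypot(*(P[...,:2]-B[:2]).transpose(2,0,1))<.04)&(P[...,2]>.053)&(c['frame'].max(-1)<70)
print('btn',m.sum(),P[m][:,:3].mean(0).round(4),P[m][:,:3].max(0).round(3),P[m][:,:3].min(0).round(3))
H=pt(c,259,195)
m=(np.hypot(*(P[...,:2]-H[:2]).transpose(2,0,1))<.06)&(P[...,2]>.17)
f=c['frame'].astype(int);m&=(f[...,2]-f[...,0]>30)
p=P[m][:,:3];print('handle',m.sum(),p.mean(0).round(4),p.max(0).round(3),p.min(0).round(3))
m=(np.hypot(*(P[...,:2]-H[:2]).transpose(2,0,1))<.25)&(P[...,2]>.145)
q=P[m][:,:3];mu=q.mean(0);print('lever axis',np.linalg.svd(q-mu)[2][0] if len(q)<4000 else 0,mu)
print(np.linalg.inv(R.from_quat([.979,.202,0,0]).as_matrix()).round(3))
E
```

```text
btn [ 0.583 -0.299  0.075]
box [ 0.538 -0.262  0.049]
handle [ 0.5   -0.012  0.225]
lever1 [0.558 0.009 0.194]
lever2 [0.632 0.032 0.155]
bowl [ 0.742 -0.317  0.033]
blade [ 0.381 -0.162  0.009]
gl [0.685 0.079 0.141]
gr [0.733 0.014 0.022]
btn 166 [ 0.5826 -0.2962  0.068 ] [ 0.608 -0.271  0.079] [ 0.558 -0.324  0.056]
handle 307 [ 0.4976 -0.0092  0.2253] [0.533 0.025 0.241] [ 0.464 -0.042  0.194]
lever axis [-0.10317681 -0.01830768  0.99449453] [ 0.32910243 -0.01015048  0.80049611]
[[ 0.918  0.396  0.   ]
 [ 0.396 -0.918 -0.   ]
 [-0.    -0.    -1.   ]]
```

```bash
python3 -m handwheel '[[[-1,21,-3.5,3,0,0,0],[-1,21,-3.5,3,0,0,0],[-1,21,-3.5,3,0,0,0],[-1,21,-3.5,3,0,0,0],[-1,41.8,-7,6,0,0,0],[-1,41.8,-7,6,0,0,0],[-1,41.8,-7,6,0,0,0],[-1,41.8,-7,6,0,0,0],[-1,41.8,-7,6,0,0,0],[-1,41.8,-7,6,0,0,0]]]'
python3 - <<'E'
from h import *
o=status.get_obs();c=camera('wrist');w,x,y,z=o['eef_rot']
T=np.eye(4);T[:3,:3]=R.from_quat([x,y,z,w]).as_matrix();T[:3,3]=o['eef_pos'];T=T@np.array(c['hand_eye'])
print(o['eef_pos'],o['q'].round(2),o['wrist_force'])
import pickle;pickle.dump((c,T),open('w.pkl','wb'))
cv2.imwrite('pics/w1.png',c['frame'])
d=c['depth'];v,u=np.mgrid[:384,:512]
P=(np.stack([(u-c['cx'])*d/c['fx'],(v-c['cy'])*d/c['fy'],d,np.ones_like(d)],-1)@T.T)[...,:3]
m=(d>0)&(np.hypot(P[...,0]-.583,P[...,1]+.298)<.045)&(P[...,2]>.056)&(P[...,2]<.1)
p=P[m];print(m.sum(),p.mean(0),p.min(0),p.max(0),np.median(p[:,2]))
E
```

```text
time_s: 1.35
eef_pos: [0.5827, -0.2993, 0.1466]
eef_rot: [-0.0, 0.98, 0.201, -0.0]
wrist_force: [0.2, 0.2, -0.9]
opening: -0.001
grasp_force: 0.0
[ 0.58268175 -0.2992813   0.1465772 ] [-0.66  0.41  1.44 -0.    1.29  0.51] [ 0.17836304  0.15342322 -0.91167997]
2931 [ 0.58816116 -0.29698474  0.06890166] [ 0.55777184 -0.3258328   0.05602674] [ 0.61269748 -0.27064669  0.07599391] 0.07274821026840972
```

View pics/w1.png

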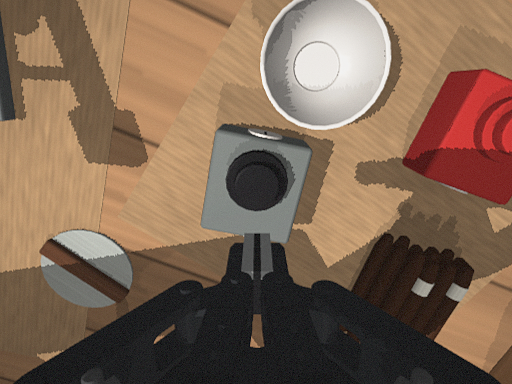

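The wrist view shows the timer button, a black disc at (257,180), just ahead of the shut fingers. It is centred to within a few mm, with its top at about z = 0.075.

```bash
python3 -m handwheel '[[[-1,0.3,0,4,0,0,0],[-1,0.3,0,6.5,0,0,0],[-1,0.3,0,7.2,0,0,0],[-1,0.3,0,7.4,0,0,0],[-1,0.3,0,7.4,0,0,0]]]'
```

```text
time_s: 2.02
eef_pos: [0.5867, -0.2987, 0.0744]
eef_rot: [0.001, 0.98, 0.201, 0.001]
wrist_force: [0.5, 0.3, 0.6]
opening: 0.001
grasp_force: 0.0
```

```bash
python3 -m handwheel '[[[-1,0,0,0.3,0,0,0],[-1,0,0,0.4,0,0,0],[-1,0,0,0.4,0,0,0]]]'
```

```text
time_s: 2.4
eef_pos: [0.5862, -0.2977, 0.0691]
eef_rot: [0.0, 0.979, 0.202, 0.0]
wrist_force: [1.2, -0.5, 0.4]
opening: -0.003
grasp_force: 0.0
```

```bash
python3 -m handwheel '[[[-1,0,0,0.3,0,0,0],[-1,0,0,0.3,0,0,0],[-1,0,0,0.3,0,0,0]]]';python3 -m handwheel '[[[-1,0,0,0.2,0,0,0],[-1,0,0,0.2,0,0,0],[-1,0,0,0.2,0,0,0]]]'
```

```text
time_s: 2.78
eef_pos: [0.5862, -0.2978, 0.0659]
eef_rot: [-0.0, 0.979, 0.201, -0.0]
wrist_force: [0.4, 0.7, 0.8]
opening: -0.0
grasp_force: 0.0
time_s: 3.15
eef_pos: [0.5862, -0.2978, 0.064]
eef_rot: [-0.0, 0.979, 0.202, -0.0]
wrist_force: [0.2, 0.1, -1.6]
opening: -0.001
grasp_force: 0.0
```

```bash
python3 - <<'E'
from h import *
import pickle
c,T=pickle.load(open('w.pkl','rb'))
for u,v in[(257,180),(245,180),(257,195),(215,215),(300,160)]:print(pt(c,u,v,T).round(4))
c=camera('scene');im=c['frame'][130:290,110:260];cv2.imwrite('pics/s2.png',cv2.resize(im,None,fx=3.7,fy=3.7,interpolation=2))
c=camera('wrist');cv2.imwrite('pics/w2.png',c['frame'])
E
```

```text
[ 0.591  -0.2965  0.0745]
[ 0.587  -0.2872  0.0744]
[ 0.5786 -0.3019  0.0744]
[ 0.5359 -0.2761  0.0514]
[ 0.6173 -0.3276  0.0513]
```

View pics/w2.png

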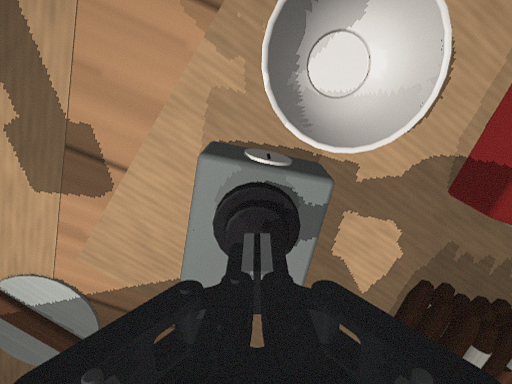

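View pics/s2.png

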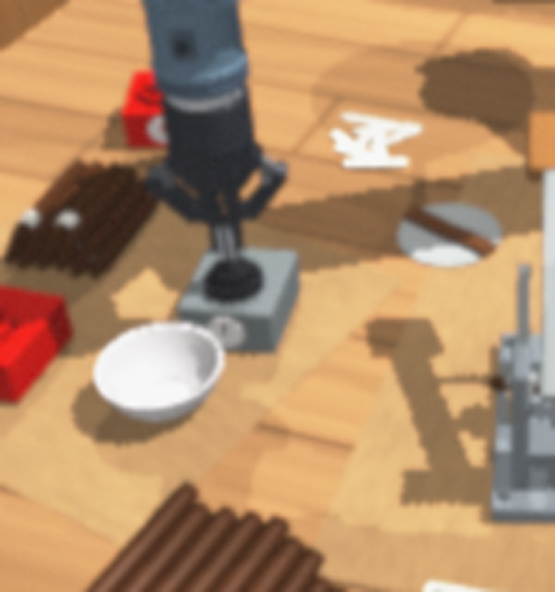

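The fingertips are over the middle of the button (wrist view about (257,235)), but no clear force has shown yet. I'll keep going down in small steps.

```bash
for i in 1 2; do python3 -m handwheel '[[[-1,0,0,0.15,0,0,0],[-1,0,0,0.15,0,0,0],[-1,0,0,0.15,0,0,0]]]' | grep -E 'pos|wrist'; python3 - <<'E'
from h import *
o=status.get_obs();print(o['joint_efforts'].round(2))
c=camera('wrist');d=c['depth'];T=np.array(c['hand_eye'])
for u,v in[(257,205),(240,215),(250,240),(264,240)]:print(pt(c,u,v,T).round(4),c['frame'][v,u])
E
done
```

```text
eef_pos: [0.5862, -0.2978, 0.0625]
wrist_force: [0.2, -0.5, -0.3]
[  0.   -56.67 -31.44  -0.     0.     0.  ]
[ 0.0183  0.0007 -0.0079] [17 12 20]
[ 0.0136 -0.009  -0.0115] [35 36 37]
[ 0.011  -0.0028 -0.0361] [75 78 77]
[ 0.0113  0.0042 -0.0367] [74 75 74]
eef_pos: [0.5862, -0.2978, 0.0609]
wrist_force: [-0.1, 0.3, 0.2]
[  0.   -56.7  -31.38  -0.     0.    -0.  ]
[ 0.0183  0.0007 -0.0079] [22 18 16]
[ 0.0141 -0.009  -0.0126] [45 44 44]
[ 0.0114 -0.0028 -0.0369] [76 75 75]
[ 0.0113  0.0042 -0.0368] [73 76 73]
```

```bash
python3 - <<'E'
from h import *
o=status.get_obs();c=camera('wrist');w,x,y,z=o['eef_rot'];T=np.array(c['hand_eye'])
for v in range(150,290,8):
    print(v,[tuple((pt(c,u,v,T)*1000).round(0).astype(int)) for u in(220,240,257,285)],c['frame'][v,257])
im=cv2.resize(c['frame'][140:300,170:350],None,fx=3.6,fy=3.6,interpolation=2);cv2.imwrite('pics/w3.png',np.clip(im.astype(float)*1.8,0,255))
E
```

```text
150 [(np.int64(43), np.int64(-24), np.int64(32)), (np.int64(40), np.int64(-12), np.int64(46)), (np.int64(39), np.int64(1), np.int64(49)), (np.int64(37), np.int64(22), np.int64(59))] [90 92 97]
158 [(np.int64(42), np.int64(-22), np.int64(12)), (np.int64(40), np.int64(-10), np.int64(21)), (np.int64(39), np.int64(1), np.int64(22)), (np.int64(35), np.int64(21), np.int64(39))] [110 114 118]
166 [(np.int64(37), np.int64(-22), np.int64(10)), (np.int64(37), np.int64(-10), np.int64(10)), (np.int64(36), np.int64(1), np.int64(12)), (np.int64(34), np.int64(19), np.int64(21))] [84 86 84]
174 [(np.int64(32), np.int64(-22), np.int64(10)), (np.int64(32), np.int64(-10), np.int64(10)), (np.int64(32), np.int64(1), np.int64(10)), (np.int64(32), np.int64(18), np.int64(10))] [111 112 112]
182 [(np.int64(27), np.int64(-22), np.int64(10)), (np.int64(27), np.int64(-10), np.int64(10)), (np.int64(27), np.int64(1), np.int64(10)), (np.int64(27), np.int64(18), np.int64(9))] [93 97 98]
190 [(np.int64(21), np.int64(-23), np.int64(10)), (np.int64(25), np.int64(-9), np.int64(0)), (np.int64(25), np.int64(1), np.int64(
[... 1801 characters left out ...]
70 [(np.int64(-38), np.int64(-25), np.int64(10)), (np.int64(7), np.int64(-7), np.int64(-56)), (np.int64(11), np.int64(1), np.int64(-62)), (np.int64(7), np.int64(13), np.int64(-56))] [27 29 29]
278 [(np.int64(-44), np.int64(-25), np.int64(10)), (np.int64(14), np.int64(-6), np.int64(-71)), (np.int64(8), np.int64(1), np.int64(-63)), (np.int64(12), np.int64(12), np.int64(-69))] [37 33 36]
286 [(np.int64(12), np.int64(-13), np.int64(-74)), (np.int64(12), np.int64(-6), np.int64(-74)), (np.int64(4), np.int64(1), np.int64(-63)), (np.int64(12), np.int64(11), np.int64(-74))] [35 36 30][ WARN:0@1.213] global loadsave.cpp:1063 imwrite_ Unsupported depth image for selected encoder is fallbacked to CV_8U.
```

View pics/w3.png

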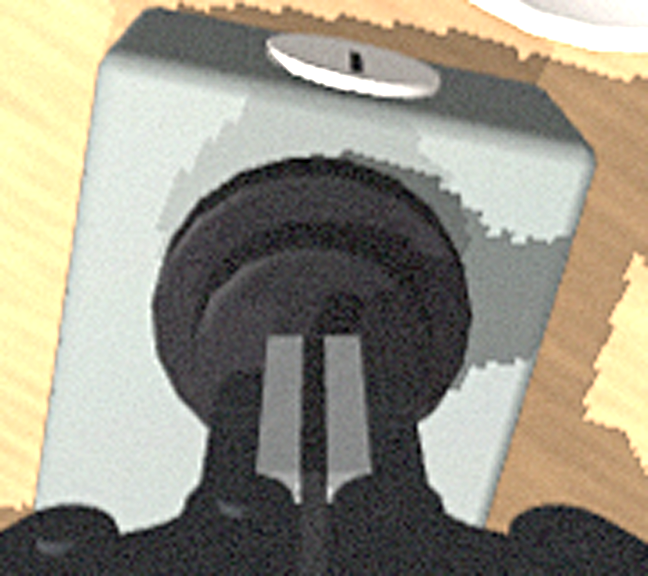

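The enlarged view (fingertips at about (315,340)) and its depths put the button top 13 mm behind the nominal TCP. The visible finger ends sit about 33 mm behind it, so the tips are still roughly 20 mm above the button. I'll descend until I feel contact.

```bash
python3 -m handwheel '[[[-1,0,0,0.6,0,0,0],[-1,0,0,1.0,0,0,0],[-1,0,0,1.0,0,0,0]]]' | grep -E 'pos|wrist'; python3 -m handwheel '[[[-1,0,0,0.3,0,0,0],[-1,0,0,0.5,0,0,0],[-1,0,0,0.5,0,0,0]]]' | grep -E 'pos|wrist'; python3 - <<'E'
from h import *
c=camera('wrist');T=np.array(c['hand_eye'])
for v in range(206,262,8):
    print(v,[[int(k) for k in pt(c,u,v,T)*1000] for u in(240,249,266)])
E
```

```text
eef_pos: [0.5857, -0.2975, 0.0502]
wrist_force: [0.6, -0.3, -0.3]
eef_pos: [0.5864, -0.298, 0.0463]
wrist_force: [-0.2, 0.4, 3.4]
206 [[21, -8, -16], [21, -3, -17], [21, 5, -16]]
214 [[16, -8, -17], [18, -3, -21], [17, 5, -18]]
222 [[15, -8, -24], [15, -3, -24], [15, 5, -24]]
230 [[11, -8, -25], [10, -3, -25], [11, 5, -25]]
238 [[6, -8, -25], [11, -3, -34], [11, 5, -34]]
246 [[7, -7, -35], [10, -3, -41], [11, 5, -42]]
254 [[6, -7, -42], [11, -2, -49], [10, 4, -49]]
```

```bash
python3 -m handwheel '[[[-1,0,0,0.25,0,0,0],[-1,0,0,0.5,0,0,0],[-1,0,0,0.5,0,0,0]]]' | grep -E 'pos|wrist';  python3 - <<'E'
from h import *
c=camera('wrist');T=np.array(c['hand_eye'])
print([(pt(c,u,230,T)*1000).round(1) for u in(240,249,266)])
E
```

```text
eef_pos: [0.5865, -0.298, 0.0418]
wrist_force: [-1.1, 1.7, 7.8]
[array([ 11.1,  -8.3, -25.4]), array([ 11.2,  -3.5, -25.6]), array([ 11. ,   5.5, -25.1])]
```

```bash
python3 -m handwheel '[[[-1,0,0,0.15,0,0,0],[-1,0,0,0.2,0,0,0],[-1,0,0,0.2,0,0,0]]]' | grep -E 'pos|wrist';python3 -m handwheel '[[[-1,0,0,-2,0,0,0],[-1,0,0,-6,0,0,0],[-1,0,0,-12,0,0,0],[-1,0,0,-18,0,0,0],[-1,0,0,-24,0,0,0],[-1,0,0,-26,0,0,0],[-1,0,0,-26,0,0,0]]]'
```

```text
eef_pos: [0.5866, -0.2981, 0.0416]
wrist_force: [-6.2, 4.4, 19.0]
time_s: 6.62
eef_pos: [0.5867, -0.2982, 0.3004]
eef_rot: [0.001, 0.979, 0.202, 0.001]
wrist_force: [-0.1, -0.2, 0.2]
opening: -0.001
grasp_force: 0.0
```

The button bottomed out at 19 N and was released. Next is the handle.

```bash
python3 -m handwheel '[[[-1,1.4,-15,0,0,0,0],[-1,1.4,-15,0,0,0,0],[-1,1.4,-15,0,0,0,0],[-1,2.8,-30.2,0,0,0,0],[-1,2.8,-30.2,0,0,0,0],[-1,2.8,-30.2,0,0,0,0],[-1,2.8,-30.2,0,0,0,0],[-1,2.8,-30.2,0,0,0,0]]]'
python3 - <<'E'
from h import *
o=status.get_obs();c=camera('wrist');w,x,y,z=o['eef_rot']
T=np.eye(4);T[:3,:3]=R.from_quat([x,y,z,w]).as_matrix();T[:3,3]=o['eef_pos'];T=T@np.array(c['hand_eye'])
d=c['depth'];v,u=np.mgrid[:384,:512]
P=(np.stack([(u-c['cx'])*d/c['fx'],(v-c['cy'])*d/c['fy'],d,np.ones_like(d)],-1)@T.T)[...,:3]
f=c['frame'].astype(int)
m=(d>0)&(np.hypot(P[...,0]-.498,P[...,1]+.009)<.06)&(P[...,2]>.19)&(P[...,2]<.26)&(f[...,2]-f[...,0]>30)
p=P[m];print(m.sum(),p.mean(0),p.min(0),p.max(0))
c=camera('top');cv2.imwrite('pics/w4.png',f.astype(np.uint8))
E
```

```text
time_s: 7.62
eef_pos: [0.4927, -0.0101, 0.2978]
eef_rot: [-0.0, 0.98, 0.201, -0.001]
wrist_force: [0.3, -0.4, -0.4]
opening: -0.004
grasp_force: 0.0
4451 [ 0.50311315 -0.00792057  0.22585916] [ 0.46483472 -0.04119387  0.20723495] [0.53526774 0.02479677 0.23824271]
```

View pics/w4.png

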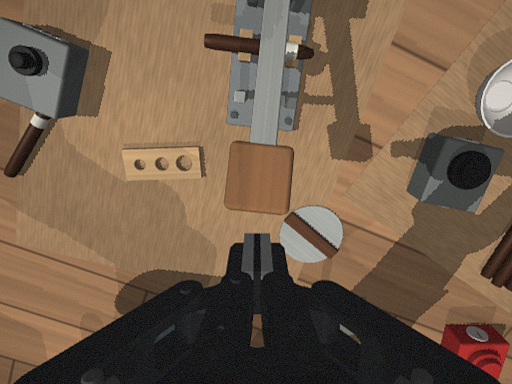

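The wrist view shows the handle pad centred at (260,178), square ahead of the fingertips at (258,235). The counter and timer are well clear of it.

```bash
python3 -m handwheel '[[[-1,0,0,5,0,0,0],[-1,0,0,8,0,0,0],[-1,0,0,9,0,0,0],[-1,0,0,10,0,0,0],[-1,-0.2,0,11,0,0,0],[-1,-0.5,0,12,0,0,0],[-1,-0.7,0,13,0,0,0],[-1,-1,0,14,0,0,0],[-1,-1.2,0,15,0,0,0],[-1,-1.2,0,15,0,0,0]]]'
```

```text
time_s: 8.98
eef_pos: [0.4812, -0.0141, 0.1488]
eef_rot: [-0.0, 0.979, 0.202, -0.0]
wrist_force: [-3.8, 0.5, 7.3]
opening: 0.002
grasp_force: 3.0
```

```bash
python3 -m handwheel '[[[-1,-0.2,0,1,0,0,0],[-1,-0.3,-0.1,2,0,0,0],[-1,-0.5,-0.1,3,0,0,0],[-1,-0.6,-0.1,3.5,0,0,0],[-1,-0.6,-0.1,3.8,0,0,0],[-1,-0.6,-0.1,3.8,0,0,0]]]'
python3 - <<'E'
from h import *
o=status.get_obs();c=camera('wrist');w,x,y,z=o['eef_rot']
T=np.eye(4);T[:3,:3]=R.from_quat([x,y,z,w]).as_matrix();T[:3,3]=o['eef_pos'];T=T@np.array(c['hand_eye'])
d=c['depth'];v,u=np.mgrid[:384,:512]
P=(np.stack([(u-c['cx'])*d/c['fx'],(v-c['cy'])*d/c['fy'],d,np.ones_like(d)],-1)@T.T)[...,:3]
a=np.array([.956,.292]);n=np.array([-.292,.956])
r=P[...,:2]-[.678,.046];s=r@a;t=r@n
for lo in(-.24,-.22,-.2,-.18,-.16,-.14,-.12,-.1,-.08):
    m=(d>0)&(s>lo)&(s<lo+.02)&(abs(t)<.009)&(P[...,2]>.09)&(P[...,2]<.2)
    print(lo,m.sum(),np.percentile(P[m][:,2],[10,50,90]).round(4) if m.any() else '')
for sg in(-1,1):
    m=(d>0)&(abs(s+.13)<.012)&(abs(t-sg*.028)<.012)&(P[...,2]>.1)&(P[...,2]<.2);print('post',m.sum(),np.percentile(P[m][:,2],[50,90]) if m.any() else '')
cv2.imwrite('pics/w5.png',c['frame'])
E
```

```text
time_s: 9.72
eef_pos: [0.4767, -0.0158, 0.112]
eef_rot: [0.001, 0.979, 0.202, 0.001]
wrist_force: [-0.9, -0.5, 8.4]
opening: -0.004
grasp_force: 4.3
-0.24 45 [0.1742 0.1845 0.189 ]
-0.22 1535 [0.1381 0.1748 0.1892]
-0.2 3414 [0.1365 0.1616 0.1925]
-0.18 1350 [0.1338 0.1347 0.1356]
-0.16 1507 [0.1334 0.1342 0.1351]
-0.14 1707 [0.133  0.1339 0.1347]
-0.12 1943 [0.1326 0.1335 0.1343]
-0.1 967 [0.1323 0.1332 0.134 ]
-0.08 0 
post 842 [0.13075686 0.13183403]
post 722 [0.13096016 0.13189122]
```

View pics/w5.png

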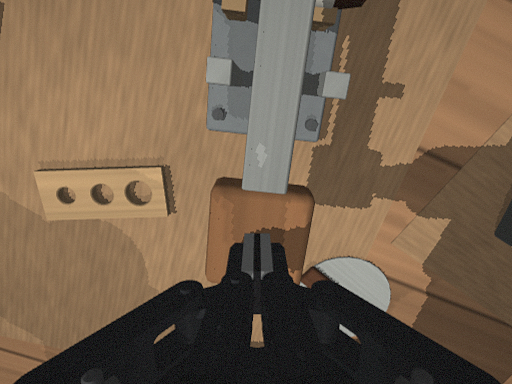

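The fingers press near the pad's middle, at about (260,240). The lever top slopes up by 0.02 rad and stands about 3 mm above the post tops at (219,70) and (336,84). I'll push 4 mm further and hold.

```bash
python3 -m handwheel '[[[-1,0,0,0.2,0,0,0],[-1,0,0,0.4,0,0,0],[-1,0,0,0.4,0,0,0],[-1,0,0,0.4,0,0,0],[-1,0,0,0.4,0,0,0],[-1,0,0,0.4,0,0,0],[-1,0,0,0.4,0,0,0],[-1,0,0,0.4,0,0,0],[-1,0,0,0.4,0,0,0],[-1,0,0,0.4,0,0,0]]]'
for i in 1 2 3; do python3 -m handwheel '[[[-1,0,0,0,0,0,0],[-1,0,0,0,0,0,0],[-1,0,0,0,0,0,0],[-1,0,0,0,0,0,0],[-1,0,0,0,0,0,0],[-1,0,0,0,0,0,0],[-1,0,0,0,0,0,0],[-1,0,0,0,0,0,0],[-1,0,0,0,0,0,0],[-1,0,0,0,0,0,0]]]' | grep -E 'time|pos|wrist'; done
python3 - <<'E'
from h import *
o=status.get_obs();c=camera('wrist');w,x,y,z=o['eef_rot']
T=np.eye(4);T[:3,:3]=R.from_quat([x,y,z,w]).as_matrix();T[:3,3]=o['eef_pos'];T=T@np.array(c['hand_eye'])
d=c['depth'];v,u=np.mgrid[:384,:512]
P=(np.stack([(u-c['cx'])*d/c['fx'],(v-c['cy'])*d/c['fy'],d,np.ones_like(d)],-1)@T.T)[...,:3]
r=P[...,:2]-[.678,.046];s=r@[.956,.292];t=r@[-.292,.956]
m=(d>0)&(s>-.18)&(s<-.08)&(abs(t)<.009)&(P[...,2]>.1)&(P[...,2]<.2)
print(np.polyfit(s[m],P[m][:,2],1),np.median(P[m][:,2]))
E
```

```text
time_s: 11.02
eef_pos: [0.4765, -0.0159, 0.1082]
eef_rot: [0.001, 0.979, 0.202, 0.001]
wrist_force: [-1.5, -0.9, 8.8]
opening: 0.003
grasp_force: 4.5
time_s: 12.28
eef_pos: [0.4765, -0.0158, 0.1082]
wrist_force: [-2.7, 0.3, 9.4]
time_s: 13.52
eef_pos: [0.4765, -0.0158, 0.1082]
wrist_force: [-2.9, -0.7, 9.1]
time_s: 14.78
eef_pos: [0.4765, -0.0158, 0.1082]
wrist_force: [-2.2, -0.6, 9.4]
[-0.00318915  0.13105053] 0.13147654973686873
```

The lever is level (slope 0.003 rad), pressed at about 9 N, and has been held for over 3 s.

```bash
python3 -c "from bench import ctrl; print(ctrl.hand_in())"
```

```text
the job is handed in; nothing more can be done
None
```

I pressed the timer's button to its stop and released it. The press lever was then held level (within about 0.003 rad by the wrist camera, at about 9 N) for over 3 s, and I handed the job in still holding it there; the hand-in gave no verdict.

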